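# Put the sharpening plate away

## Robot

A 6-joint arm with a two-finger parallel gripper is mounted at the origin on the work surface. World frame = base frame: x ahead of the robot, y to its left, z up, the work surface at z = 0. Lengths are in mm, angles in rad, forces in N, time in s.
With the tool pointing down it reaches from about 300 to 775 mm from the base axis. Payload 14.6 kg.
Tool frame: the origin (TCP) lies on the centre line of the jaws, within the pads' length; the fingertips stand 19 mm ahead of it and the grasp point (between the pads) is the TCP (bot.tip_reach is the distance from the TCP to the fingertips, in mm); z points along the fingers, y is the line along which they close (so a half turn about z gives the same grasp; the last joint's range is limited). The gripper opens to 85 mm and grips with 20 to 120 N. Pads are 22 mm wide; open, the fingers measure 114 mm over their backs; the gripper's body (76 mm by 85 mm) begins 54 mm behind the grasp point. The pads swing forward as they close: fully open they stand 13 mm farther back than shut.
Start: joints at [-1.387, 0.3, 1.521, -0, 1.321, -0.067], TCP at [136.492, -532.785, 250.281] pointing down, gripper open.
Joint ranges: [-3.03, 3.03], [-0.79, 2.21], [0.23, 2.52], [-1.04, 4.18], [0, 3.07], [-2.55, 2.55]. Speed limits (rad/s): [2.22, 2.22, 2.57, 3.14, 3.14, 3.14].

## Interface

Orientations are given as a unit quaternion [w, x, y, z].
In Python, from rig import bot gives the robot as it stands. Calls block until the motion is done:
- bot.move_to(position, orientation): joint-space move of the TCP to a pose.
- bot.servo_line(position, attitude=None, speed=150, until_force=None): straight line of the TCP; attitude=None keeps the orientation; speed is the mean speed in mm/s. With until_force (N) it stops when the force on the tool has changed by that much, and returns True; else False.
- bot.move_joints(angles): joint-space move.
- bot.move_gripper(opening, grip_force=None): finger opening in mm; grip_force is the grip in N (None keeps the last); returns when the fingers have stopped.
- bot.dwell(seconds).
- bot.ik(position, orientation): joint angles nearest the present ones, or None.
- bot.read_state(): the state.
- bot.read_camera(name): name is "side" or "top"; returns a dict with "image" (400x640x3 uint8, blue, green, red), "depth" (400x640 float32, mm along the optical axis (not along the pixel's ray), 0 where there is no reading), "fovy" (degrees; the focal length in pixels is half the picture's height over the tangent of half this angle, whatever the lens; pixels are square), "cx", "cy" (the principal point, pixels), "eye" and "attitude" of the camera in the world. Camera axes: x right, y down, z forward; pixel columns grow to the right and rows downward; lengths in mm; the calibration is good to about 2 mm. A picture is of the moment at which its call begins.
A pose or a line that the arm cannot do raises bot.MotionError and nothing moves.
- bot.finish_job(): hands the job in; it is judged then, once.
The state is a dict: "clock": time; "joint_positions": joint angles; "qvel": joint speeds; "effort": joint torques, N m; "ee_pos": TCP position; "tool_rot": TCP orientation; "ft_force": force on the tool from outside, world axes, zero at the start; "moment": the same for the moment, N m; "grip_width": finger opening in mm; "grip_force": force on a finger pad.
Only numpy, scipy, OpenCV 4.12 (cv2) and the standard library are available. Lean on these libraries where they do the work, as an engineer would, in place of code of your own. Each camera call takes 0.05 s, during which the arm holds its last target. There are 200 camera calls.

## Task

Put the sharpening plate away in the drawer. Pressing on its top just firmly enough, draw it forward along its wooden holder, out from under the sprung steel keeper at the back, until its front end sticks out far enough to be taken by its long edges; then lift it off and lay it flat, grit side up, on the floor of the empty bay of the open drawer without dropping it. Leave the two chisels, the brush and the green pattern block where they lie.

Things in the scene. Friction and masses are not known exactly. Their poses are not given: they have to be found in the camera images.
- plate: Diamond sharpening plate, 150 x 63 x 12 mm, black core, grey gritted face on top with a plain 27 mm at its +x end, under the keeper; 0.25-0.46 kg. Origin: centre of its underside, x along it, z up. Its top is 2 mm above the cleats, so its edges cannot be taken there. Smooth core, gritted face. A press of 14 to 22 N, kept up while drawing, drags it; under 10 N slips; over 35 N is too hard.
- holder: Wooden holder, 89 mm wide, screwed down. Origin: on the bench under the nest's middle; x from open front to back, y across. Nest floor 24 mm above the bench, x -75 to +78 mm (a stop there), between cleats 10 mm high, 12 wide, 65 apart, all along. The plate's middle starts at x -7 to +1 mm; beyond x = -75 it tips off the front. The bench is clear before the front and 85 mm to each side of x.
- keeper (a point): Middle of the nose of the sprung steel keeper, a 60 mm wide leaf over the back of the nest: x = +56 mm in the holder, 36 mm above the bench, same axes. It bears down with about 7 N on the plate's plain end and gives only 1.5 mm upward. The plate is free of it once its middle is 22 mm or more before the holder's origin. Its clamping strip at the back rises to 48 mm above the bench.
- bay (a point): Middle of the floor of the drawer's empty bay, 90 mm above the bench; x from the drawer's front to the chest, y across. Open bay: 149 mm wide, x = -92 mm to at least +82 mm, where it runs in under the grey steel chest (top 60 mm above the bay floor). Walls 45 mm high, divider (on +y) 38, front panel 50. A push over 5 N slides the drawer. The other bay holds a strop and stones.
- chisel_wide: Bystander: chisel 205 mm long with red wooden handle (to its -x) and a 30 mm blade, lying beside the holder, about 120 mm to its +y side. Origin: its middle, on the bench.
- chisel_narrow: Bystander: chisel 205 mm long with red wooden handle and a 14 mm blade, lying beside the holder, about 120 mm to its -y side. Origin: its middle, on the bench.
- brush: Bystander: bench brush 190 mm long, lying across in front of the robot. Origin: its middle, on the bench.
- pattern_block: Bystander: stepped green tooling-board pattern, 120 x 60 x 65 mm (pins to 75 mm), standing between the holder and the chest. Origin: centre of its underside, x along it.
Things that resemble listed ones, but are neither listed nor needed, are in the scene too. Leave any blue look-alike of the holder alone.

How it is judged (in metres and radians):
On the way, in this order (a step that is already met when the one before it is completed fails the run):
1. The plate has been drawn forward clear of the keeper, still lying flat on the holder (its middle more than 26 mm in front of the holder's origin) (x of plate in the frame of holder below -0.026 m and z of plate in the frame of holder between 0.02 and 0.03 m and angle between plate's own z axis and vertical below 0.08 rad), for 0.1 s.
2. The plate has been lifted off: its middle is more than 50 mm above the holder's nest floor and it does not touch the holder (z of plate in the frame of holder above 0.074 m and contact force between plate and holder below 0.1 N), for 0.1 s.
At the end, for the whole second after the job is handed in: The plate lies flat (within 0.06 rad) and grit side up on the floor of the drawer's empty bay (underside within 5 mm of the floor, middle within 60 mm of the bay's middle), released and at rest (horizontal distance between plate and bay below 0.06 m and z of plate in the frame of bay between -0.005 and 0.005 m and angle between the z axis of plate and the z axis of bay, either way round below 0.06 rad and y of plate in the frame of bay between -0.045 and 0.045 m and angle between plate's own z axis and vertical below 0.1 rad and linear speed of plate below 0.01 m/s and contact force between plate and the fingers below 0.1 N); the robot touches nothing.
It fails at once if The plate and its holder are pressed together too hard (over 55 N in all: about 35 N of push on top of the keeper's 14 N and the plate's weight) (contact force between plate and holder above 55 N).
It fails at once if The plate is dropped (free of the fingers and faster than 0.5 m/s) (contact force between plate and the fingers below 0.01 N and linear speed of plate above 0.5 m/s).
It fails at once if A chisel, the brush or the pattern block is moved more than 30 mm (distance of any of chisel_wide, chisel_narrow, brush, pattern_block from where it was at the start of the episode above 0.03 m).
It also fails if it takes over 58 s, if anything falls off the work surface, if the arm or the gripper's body presses on something with over 40 N, if the wrist force passes 120 N, or if a joint passes its speed limit or range.

## Working session

There is one attempt and no reset: what is moved stays moved. The work goes in short steps, each a Python script; the robot and the scene stay as the last script left them, time stands still between calls to the robot, and variables do not carry over. Pictures are saved under pics/ and viewed, at most 10 in all, crops included, and the job is handed in when it is done.

```bash
ls; mkdir -p pics
cat > h.py <<'E'
import numpy as np,cv2
from scipy.spatial.transform import Rotation as R
from rig import bot
def cam(n):
    c=bot.read_camera(n); c['f']=200/np.tan(np.radians(c['fovy'])/2)
    w,x,y,z=c['attitude']; c['R']=R.from_quat([x,y,z,w]).as_matrix(); c['eye']=np.array(c['eye']); return c
def plane(c,u,v,z):
    d=c['R']@np.array([(u-c['cx'])/c['f'],(v-c['cy'])/c['f'],1]); return c['eye']+d*(z-c['eye'][2])/d[2]
def cloud(c):
    v,u=np.mgrid[0:400,0:640]; d=c['depth']
    p=np.stack([(u-c['cx'])/c['f']*d,(v-c['cy'])/c['f']*d,d],-1)@c['R'].T+c['eye']; p[d<=0]=np.nan; return p
E
python3 - <<'E'
from h import *
for n in('top','side'):
    c=cam(n); cv2.imwrite(f'pics/{n}0.png',c['image']); print(n,c['f'],c['cx'],c['cy'],c['eye'],c['R'].round(3).tolist())
    np.savez(f'{n}0.npz',**c)
print(bot.read_state())
E
```

```text
pics
top 516.4626753321267 317.55760331161906 209.70116230414354 [ 401.94561177  -14.59772137 1436.23703869] [[0.004, -0.995, 0.1], [-1.0, -0.004, 0.003], [-0.002, -0.1, -0.995]]
side 516.1461226750573 317.3353125699089 204.1815685605275 [  448.07392022 -1209.8251634    944.5241272 ] [[0.996, -0.034, 0.082], [-0.087, -0.57, 0.817], [0.019, -0.821, -0.57]]
{'clock': 0.1, 'joint_positions': array([-1.38660596e+00,  3.00426204e-01,  1.52148509e+00,  2.55369297e-05,
        1.32074520e+00, -6.65823317e-02]), 'qvel': array([-7.06351426e-04, -7.54588727e-04, -8.06498680e-04, -4.76697407e-05,
        1.23340440e-03,  6.42372072e-04]), 'effort': array([ 1.77399521e-03, -5.44375277e+01, -3.62374306e+01, -6.28954808e-05,
        2.98604209e-03,  1.92198343e-05]), 'ee_pos': array([ 136.46170771, -532.60988394,  249.78655008]), 'tool_rot': array([-5.31728137e-04,  9.92149680e-01,  1.25054902e-01, -1.89127443e-05]), 'ft_force': array([-0.4058103 , -0.08561342,  0.27827259]), 'moment': array([ 0.00480206,  0.0385093 , -0.04546289]), 'grip_force': 0.0, 'grip_width': 85.13554017095275}
```

View pics/top0.png

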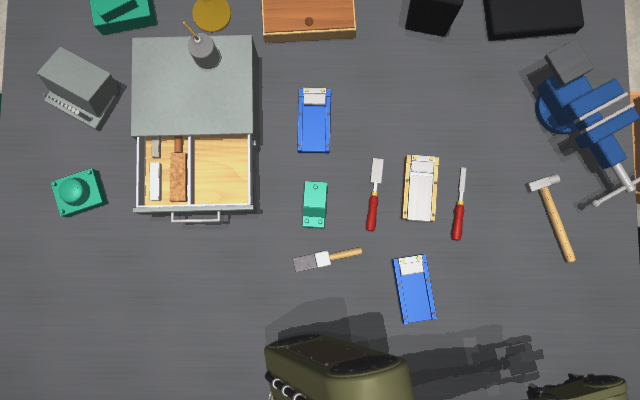

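View pics/side0.png

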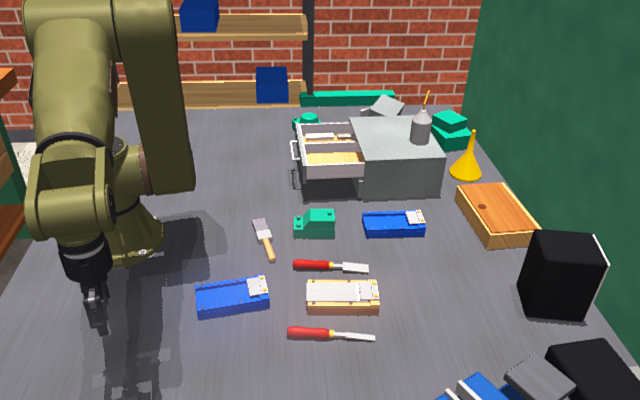

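Run:
```python
from h import *
c={k:v for k,v in np.load('top0.npz').items()}
P=cloud(c); im=c['image']; hsv=cv2.cvtColor(im,cv2.COLOR_BGR2HSV)
def rect(m,z,nm):
    n,l,s,ce=cv2.connectedComponentsWithStats(m.astype(np.uint8)); i=1+s[1:,4].argmax()
    vv,uu=np.where(l==i); q=np.array([plane(c,u,v,z)[:2] for u,v in zip(uu,vv)],np.float32)
    r=cv2.minAreaRect(q); print(nm,s[i],'rect',np.round(r[0],1),np.round(r[1],1),round(r[2],2)); return l==i
sub=np.zeros((400,640),bool); sub[145:232,396:446]=1
wood=(hsv[...,1]>60)&(hsv[...,0]<35)&(hsv[...,2]>90)&sub
rect(wood,34,'wood')
rect((P[...,2]>18)&sub,34,'holder depth')
white=(hsv[...,1]<40)&(hsv[...,2]>130)&sub
rect(white,36,'white')
b=np.zeros((400,640),bool); b[130:215,190:258]=1
bw=(hsv[...,1]>60)&(hsv[...,0]<35)&(hsv[...,2]>90)&b
m=rect(bw,90,'bay'); print(np.nanmedian(P[m],0))
rows=np.where(m.any(1))[0]; print(rows[0],rows[-1])
for r in (145,160,175,190,200):
    k=np.where(m[r])[0]; print(r,[plane(c,u,r,90)[:2].round(1) for u in (k[0],k[-1])] if len(k) else 0)
print([P[y,222,2].round(1) for y in range(130,214,4)], [P[175,u,2].round(1) for u in range(180,262,4)])
big=lambda y0,y1,x0,x1,s:cv2.resize(im[y0:y1,x0:x1],None,fx=s,fy=s,interpolation=cv2.INTER_CUBIC)
A=big(145,235,390,450,6); B=big(125,215,185,260,6)
cv2.imwrite('pics/crop1.png',np.hstack([A[:540,:360],B[:540,:440]]))
```

```text
wood [402 155  10  64 302] rect [ 608.8 -254. ] [ 15.5 175.6] 84.56
holder depth [ 401  155   38   67 2162] rect [ 606.  -290.6] [ 91.9 180.8] 85.37
white [ 407  155   28   67 1482] rect [ 605.1 -292. ] [ 64.5 181.7] 85.12
bay [ 194  134   54   70 3711] rect [646.4 245.2] [183.9 141. ] 1.6
[645.41186084 245.95205969  90.54384982]
134 203
145 [array([709.2, 317.5]), array([709.6, 176.8])]
160 [array([668.7, 316.4]), array([669.2, 176.1])]
175 [array([628.6, 315.3]), array([629.1, 175.3])]
190 [array([588.6, 314.1]), array([589.1, 174.6])]
200 [array([562.1, 313.4]), array([562.6, 174.2])]
[np.float64(150.2), np.float64(91.8), np.float64(94.0), np.float64(90.3), np.float64(92.3), np.float64(93.5), np.float64(89.9), np.float64(87.5), np.float64(86.7), np.float64(96.2), np.float64(86.6), np.float64(90.0), np.float64(97.2), np.float64(88.8), np.float64(93.5), np.float64(90.0), np.float64(91.4), np.float64(90.1), np.float64(91.6), np.float64(140.8), np.float64(127.8)] [np.float64(109.6), np.float64(107.6), np.float64(134.6), np.float64(104.9), np.float64(94.1), np.float64(97.9), np.float64(93.5), np.float64(92.2), np.float64(90.1), np.float64(88.9), np.float64(88.2), np.float64(90.1), np.float64(90.9), np.float64(89.6), np.float64(90.6), np.float64(89.5), np.float64(90.4), np.float64(132.7), np.float64(88.2), np.float64(2.7), np.float64(-1.2)]
```

View pics/crop1.png

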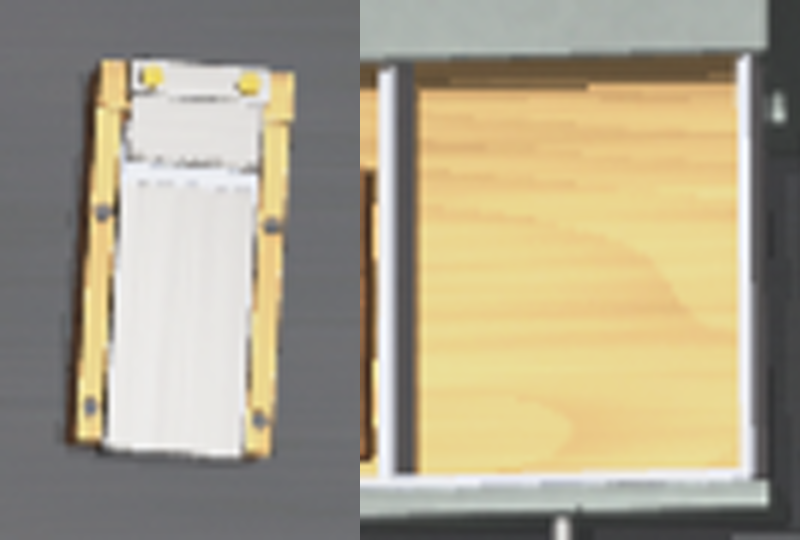

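Run:
```python
from h import *
c={k:v for k,v in np.load('top0.npz').items()}
p=lambda x,y,z:plane(c,390+(x+.5)/6-.5,145+(y+.5)/6-.5,z)[:2].round(1)
print('holder FL,FR',p(76,445,34),p(268,457,34),'BL,BR',p(103,60,34),p(294,72,40))
print('plate FL,FR',p(105,452,36),p(243,457,36),'keeper nose',p(122,162,38),p(258,172,38))
print('cleat L inner/outer r300:',p(86,300,34),p(113,300,36),p(253,300,36),p(279,300,34))
s={k:v for k,v in np.load('side0.npz').items()}
cv2.imwrite('pics/side_crop.png',cv2.resize(s['image'][265:325,290:395],None,fx=7,fy=7,interpolation=cv2.INTER_CUBIC))
print('chest edge',plane(c,230,134,150),bot.tip_reach)
for th in(-.085,-.085+np.pi,-.085-np.pi):
    print(bot.ik([580,-287,150],[0,np.cos(th/2),np.sin(th/2),0]))
```

```text
holder FL,FR [ 519.5 -241.8] [ 514.3 -328.8] BL,BR [ 697.1 -256.4] [ 690.5 -342.6]
plate FL,FR [ 516.2 -254.5] [ 514.1 -317. ] keeper nose [ 648.9 -263.7] [ 644.5 -325.7]
cleat L inner/outer r300: [ 585.8 -247.2] [ 585.6 -259.1] [ 585.8 -322.8] [ 586.2 -335.1]
chest edge [724.23090067 211.96354871 150.        ] 19.0
[-5.16089290e-01  6.04213322e-01  1.32306030e+00 -4.44089210e-16
  1.21431904e+00  1.13970704e+00]
[-5.16089290e-01  6.04213322e-01  1.32306030e+00 -4.44089210e-16
  1.21431904e+00 -2.00188562e+00]
[-5.16089290e-01  6.04213322e-01  1.32306030e+00 -4.44089210e-16
  1.21431904e+00 -2.00188562e+00]
```

View pics/side_crop.png

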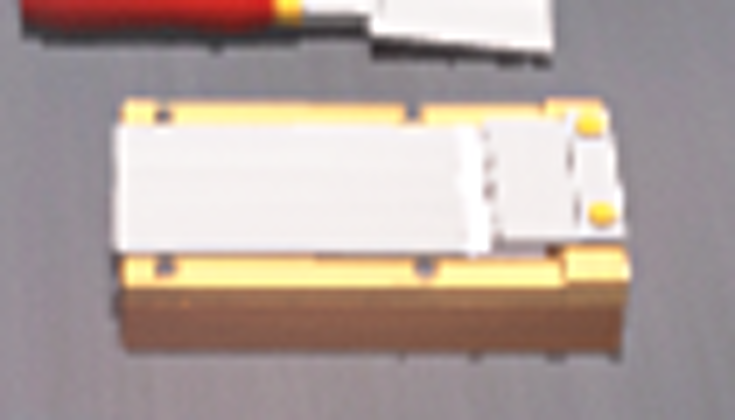

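```bash
cat >> h.py <<'E'
YAW=-0.082; O=np.array([591.6,-291.4])
def H(x,y,z): a=np.array([np.cos(YAW),np.sin(YAW)]); b=np.array([-a[1],a[0]]); return [*(O+x*a+y*b),z]
def Q(t): return [0,np.cos(t/2),np.sin(t/2),0]
def F(): return np.array(bot.read_state()['ft_force'])
def st(): s=bot.read_state(); return s['clock'],np.round(s['ee_pos'],1),np.round(s['ft_force'],2),round(s['grip_width'],1)
E
python3 - <<'E'
from h import *
bot.move_gripper(0,grip_force=30)
bot.move_to(H(20,0,90),Q(YAW)); bot.dwell(.2); print(st())
print(bot.servo_line(H(20,0,62),speed=60,until_force=6)); bot.dwell(.1);print(st())
print(bot.servo_line(H(20,0,48),speed=12,until_force=6)); bot.dwell(.1); print(st())
p=bot.read_state()['ee_pos']
for i in range(3):
    f=F()[2]
    if f>15 : break
    p[2]-=.4; bot.servo_line(p,speed=10); bot.dwell(.1); print(st())
E
```

```text
(3.0667, array([ 611.3, -293.6,   90.3]), array([-0.57,  0.13, -0.53]), 0.0)
False
(3.7833, array([ 611.7, -293.1,   62.4]), array([ 0.47,  0.45, -0.52]), -0.2)
True
(4.5583, array([ 611.6, -293.1,   55.2]), array([-1.3 , -0.17,  6.07]), -0.1)
(4.9083, array([ 611.6, -293.1,   55.2]), array([-2.52,  1.17,  5.89]), -0.3)
(5.2583, array([ 611.6, -293.1,   55.1]), array([-4.29,  2.78,  9.63]), -0.2)
(5.6083, array([ 611.6, -293.1,   55.1]), array([-5.  ,  3.01, 13.04]), 0.2)
```

Run:
```python
from h import *
x=20.;cz=54.0; K=9.
for i in range(3):
    f=F()[2]+.5
    if abs(f-18)<1: break
    cz-=np.clip((18-f)/K,-.5,.5)*.8; bot.servo_line(H(x,0,cz),speed=10); bot.dwell(.1); print(st())
t=bot.read_state()['clock']
while x>-12:
    x-=3; bot.servo_line(H(x,0,cz),speed=25)
    f=np.mean([F()[2] for _ in range(3)])+.5
    if f>28: print('high',f); cz+=.6
    else: cz-=np.clip((18-f)/K*.6,-.4,.4)
    print(round(x),round(cz,2),F().round(1),round(bot.read_state()['clock']-t,2))
c=cam('top'); np.savez('top1.npz',**c)
A=cv2.resize(c['image'][145:245,390:450],None,fx=6,fy=6,interpolation=cv2.INTER_CUBIC); cv2.imwrite('pics/mid.png',A); print(st())
```

```text
(5.9583, array([ 611.6, -293.1,   55.1]), array([-7.61,  3.72, 15.17]), -0.2)
(6.3083, array([ 611.7, -293.1,   55.1]), array([-8.11,  4.09, 17.82]), -0.0)
17 53.0 [ 1.6  1.2 11.4] 0.27
14 52.6 [ 3.7  1.1 10.2] 0.54
11 52.37 [ 5.8  0.3 14.1] 0.82
8 52.21 [ 5.3  0.9 15.2] 1.08
5 52.05 [ 5.8 -1.1 15.1] 1.35
2 51.99 [ 6.5  0.6 16.6] 1.62
-1 52.04 [ 3.6  0.5 18.3] 1.88
-4 52.14 [ 2.2  0.7 18.9] 2.15
-7 52.18 [ 2.3 -0.6 18.1] 2.42
-10 52.2 [ 2.6 -0.6 17.8] 2.68
-13 52.22 [ 3.1 -0.3 17.8] 2.95
(9.3083, array([ 580.5, -291.2,   55. ]), array([ 2.13,  0.03, 17.92]), -0.2)
```

View pics/mid.png

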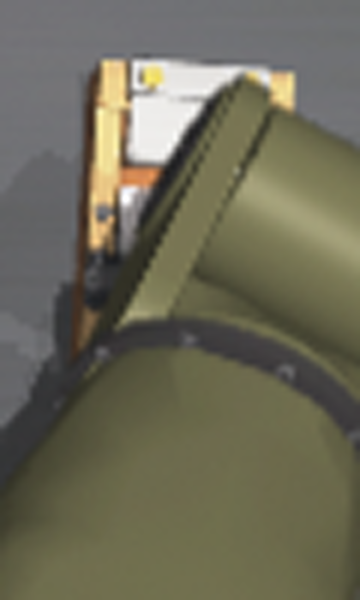

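Run:
```python
from h import *
c={k:v for k,v in np.load('top1.npz').items()}
w=plane(c,390+128/6,145+183/6,36)[:2]-O; a=np.array([np.cos(YAW),np.sin(YAW)]); print('rear local',w@a)
x=-13.;cz=52.22; K=9.
while x>-44:
    x-=3; bot.servo_line(H(x,0,cz),speed=25)
    f=np.mean([F()[2] for _ in range(3)])+.5
    cz+=.6 if f>28 else -np.clip((18-f)/K*.6,-.4,.4)
    print(round(x),round(cz,2),F().round(1))
for n in('side','top'):
    c=cam(n); np.savez(n+'2.npz',**c)
    if n=='side': A=cv2.resize(c['image'][255:330,260:395],None,fx=5.5,fy=5.5,interpolation=cv2.INTER_CUBIC)
    else: B=cv2.resize(c['image'][150:190,395:450],None,fx=5.5,fy=5.5,interpolation=cv2.INTER_CUBIC)
o=np.zeros((640,745,3),np.uint8)[:600]; o=np.zeros((600,745,3),np.uint8)
o[:A.shape[0],:A.shape[1]]=A[:,:745]; print(A.shape); h=min(600-A.shape[0],B.shape[0]); o[A.shape[0]:A.shape[0]+h,:B.shape[1]]=B[:h]
cv2.imwrite('pics/mid2.png',o); print(st())
```

```text
rear local 44.70778435105195
-16 52.21 [ 1.7  0.1 17.4]
-19 52.26 [ 2.5  0.4 18.2]
-22 52.27 [ 1.7 -0.1 17.6]
-25 52.29 [ 2.4 -0.4 17.8]
-28 52.27 [ 2.2 -0.4 17.2]
-31 52.33 [ 3.  -0.2 18.5]
-34 52.39 [ 1.5  0.3 18.3]
-37 52.45 [ 2.2  0.1 18.4]
-40 52.41 [ 2.  -0.1 17. ]
-43 52.41 [ 2.7  0.2 17.4]
-46 52.41 [ 1.7 -0.7 17.5]
(412, 742, 3)
(12.3417, array([ 547.6, -288.5,   55. ]), array([ 1.54,  0.16, 17.55]), -0.1)
```

View pics/mid2.png

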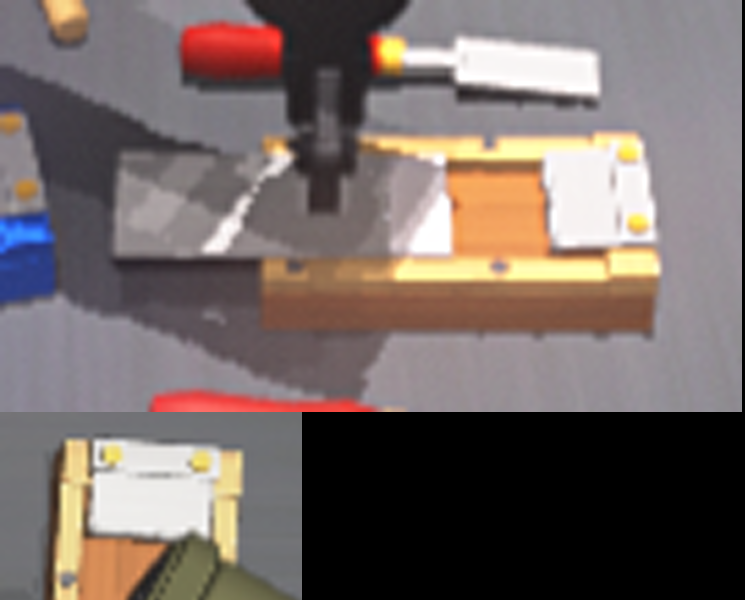

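Run:
```python
from h import *
c={k:v for k,v in np.load('side2.npz').items()}
a=np.array([np.cos(YAW),np.sin(YAW)]); b=np.array([-a[1],a[0]])
for n,x,y,z in [('FL',115,150,36),('FR',114,257,36),('RL',446,153,36),('RR',450,255,36),('holder front R inner',262,258,34),('holder front R outer',262,282,34),('keeper',547,244,38)]:
    w=plane(c,260+(x+.5)/5.5-.5,255+(y+.5)/5.5-.5,z)[:2]-O; print(n,(w@a).round(1),(w@b).round(1))
```

```text
FL -139.6 34.0
FR -136.4 -33.9
RL 12.9 34.3
RR 11.9 -30.6
holder front R inner -71.2 -31.6
holder front R outer -71.0 -46.1
keeper 55.1 -25.3
```

Run:
```python
from h import *
bot.servo_line(H(-46,0,100),speed=80); bot.move_gripper(78)
bot.servo_line(H(-95,0,100),speed=150); bot.dwell(.1)
c=cam('side'); np.savez('side3.npz',**c); print(st())
print(bot.servo_line(H(-95,0,45),speed=80,until_force=5)); print(st())
print(bot.servo_line(H(-95,0,5),speed=25,until_force=4)); bot.dwell(.1); print(st())
cv2.imwrite('pics/grasp.png',cv2.resize(cam('side')['image'][200:350,230:430],None,fx=3.5,fy=3.5))
```

```text
(14.4333, array([ 497.7, -283.7,  100. ]), array([0.54, 0.28, 0.67]), 78.3)
False
(15.275, array([ 497.1, -283.8,   45.3]), array([ 0.37, -0.13,  0.41]), 78.4)
True
(16.6833, array([ 496.9, -283.6,    8.7]), array([-1.97,  0.58,  6.3 ]), 78.0)
```

View pics/grasp.png

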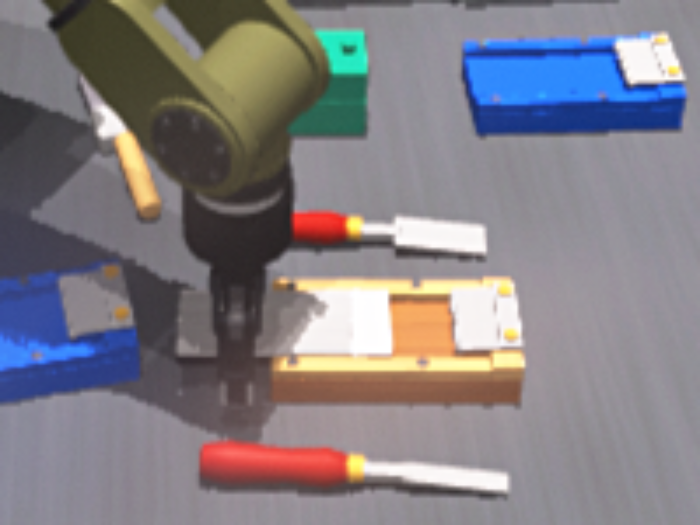

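Run:
```python
from h import *
bot.servo_line(H(-95,0,37),speed=60); bot.dwell(.1); print(st())
bot.move_gripper(55,grip_force=90); print(st(),bot.read_state()['grip_force'])
bot.servo_line(H(-95,0,47),speed=25); print(st())
bot.servo_line(H(-95,0,210),speed=120); bot.dwell(.3); print(st(),bot.read_state()['grip_force'])
c=cam('side'); np.savez('side4.npz',**c); cv2.imwrite('pics/lift.png',cv2.resize(c['image'][130:330,200:440],None,fx=3,fy=3))
```

```text
(17.4667, array([ 496.7, -283.5,   36.7]), array([0.43, 0.92, 0.13]), 78.0)
(17.7583, array([ 496.9, -283.5,   37.1]), array([-1.71,  2.85,  5.6 ]), 60.6) 95.60756027698517
(18.3083, array([ 496.9, -283.6,   47. ]), array([ 0.2 ,  1.09, -4.53]), 60.8)
(20.1167, array([ 496.9, -283.6,  209.8]), array([-0.12, -0.62, -3.81]), 60.3) 97.9064691066742
```

View pics/lift.png

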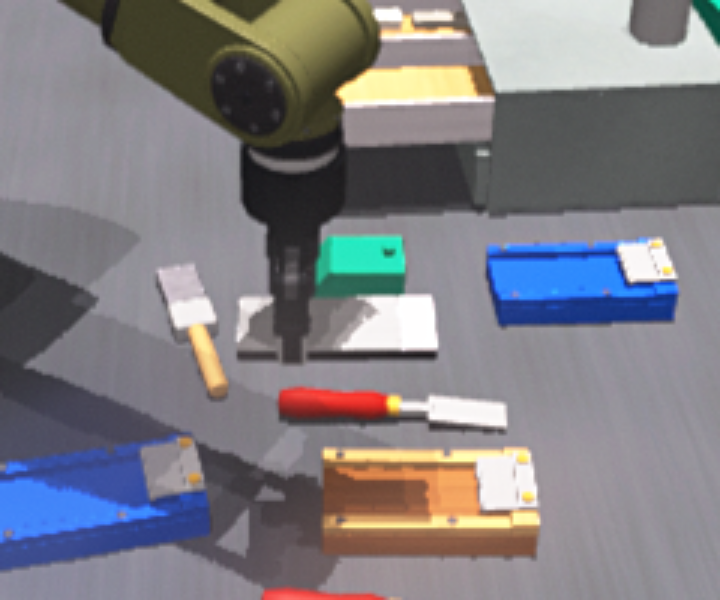

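```bash
cat >> h.py <<'E'
BY=0.024; G=np.array([600.5,240.0])
E
python3 - <<'E'
from h import *
bot.move_to([*G,215],Q(BY)); bot.servo_line([*G,180],speed=80); bot.dwell(.2); print(st(),bot.read_state()['grip_force'])
o=[]
for n,(r,q) in {'side':(85,255),'top':(120,170)}.items():
    c=cam(n); np.savez(n+'5.npz',**c); o.append(cv2.resize(c['image'][r:r+110,q:q+200] if n=='side' else c['image'][r:r+100,120:320],None,fx=2.8,fy=2.8,interpolation=cv2.INTER_CUBIC))
cv2.imwrite('pics/hover.png',np.vstack(o)); print(np.vstack(o).shape)
E
```

```text
(22.8833, array([600.7, 240.1, 180.6]), array([-0.28, -0.98, -4.49]), 60.9) 97.89863526821136
(588, 560, 3)
```

View pics/hover.png

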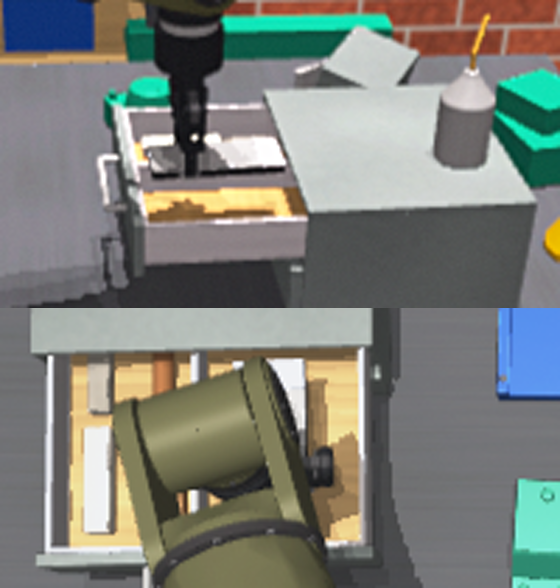

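Run:
```python
from h import *
c={k:v for k,v in np.load('top5.npz').items()}; s={k:v for k,v in np.load('side5.npz').items()}
t=lambda x,y,z:plane(c,120+(x+.5)/2.8-.5,120+(y-308+.5)/2.8-.5,z).round(1)
u=lambda x,y,z:plane(s,255+(x+.5)/2.8-.5,85+(y+.5)/2.8-.5,z).round(1)
print('rear right top',t(305,360,179),'front panel inner top',t(330,547,140),'chest',t(300,352,150),'right wall inner top',t(359,450,135),t(202,370,128))
print('side rear R',u(284,168,179),'front R',u(150,173,179),'front L',u(148,136,179),'rear L',u(277,138,179))
```

```text
rear right top [706.2 210.1 179. ] front panel inner top [543.8 190.8 140. ] chest [720.6 220.  150. ] right wall inner top [633.4 166.9 135. ] [708.8 314.  128. ]
side rear R [707.1 204.3 179. ] front R [556.8 200.5 179. ] front L [561.  289.8 179. ] rear L [709.8 277.2 179. ]
```

Run:
```python
from h import *
print(bot.servo_line([*G,118],speed=50,until_force=6)); bot.dwell(.2); print(st())
print(bot.servo_line([*G,97],speed=10,until_force=4)); bot.dwell(.2); print(st())
```

```text
False
(24.575, array([600.6, 240. , 118.2]), array([ 1.06,  0.1 , -3.82]), 60.6)
True
(26.1083, array([600.5, 240. , 104.1]), array([ 0.1 , -1.05,  5.84]), 60.7)
```

Run:
```python
from h import *
bot.move_gripper(76); bot.dwell(.2); print(st(),bot.read_state()['grip_force'])
bot.servo_line([*G,125],speed=40); bot.servo_line([*G,260],speed=150)
j=bot.read_state()['joint_positions']; j[0]-=.8; bot.move_joints(j); bot.dwell(.3)
o=[]
for n in('side','top'):
    c=cam(n); np.savez(n+'6.npz',**c); o.append(cv2.resize(c['image'][100:200,270:370] if n=='side' else c['image'][125:225,165:265],None,fx=4,fy=4,interpolation=cv2.INTER_CUBIC))
cv2.imwrite('pics/placed.png',np.hstack(o)); print(st())
P=cloud(c); m=(c['image'].min(2)>150); m[:, :196]=0; m[:,248:]=0; m[:138]=0; m[200:]=0
r=cv2.minAreaRect(np.array([plane(c,u,v,102)[:2] for v,u in zip(*np.where(m))],np.float32)); print(r,np.nanmedian(P[m],0))
```

```text
(26.6083, array([599.8, 239.8, 102.6]), array([-0.19, -0.06,  0.04]), 76.0) 0.0
(30.5917, array([ 590.4, -263.2,  258.8]), array([ 0.35, -0.14, -0.2 ]), 76.0)
((642.2425537109375, 240.80203247070312), (159.134033203125, 133.73699951171875), 1.0111331939697266) [629.39513783 241.58576182 100.76270934]
```

View pics/placed.png

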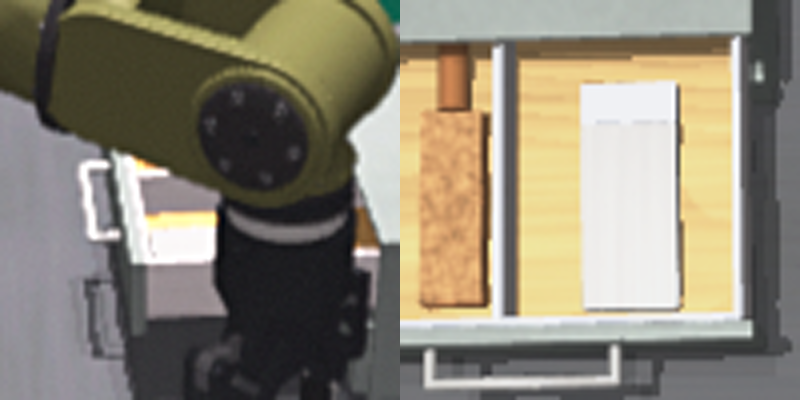

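The top view shows the plate flat and grit side up in the bay, spanning about (580–680, 83–310) in the right-hand crop. It is clear of the walls and the front panel, and its top is at about 101 mm, as expected.

```bash
python3 -c "
from rig import bot
print(bot.finish_job())"
```

```text
the job is handed in; nothing more can be done
None
```

The plate is lying flat, grit side up, on the floor of the drawer's empty bay, released, with the arm clear. I handed the job in at about 31 s and got no verdict back; I did no final position check on the chisels, brush and pattern block.

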